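# Close the leaf press

### The arm

A 6-joint arm with a two-finger parallel gripper is mounted at the origin on the work surface. World frame = base frame: x ahead of the robot, y to its left, z up, the work surface at z = 0. Lengths are in mm, angles in degrees, forces in N, time in s.
With the tool pointing down it reaches from about 225 to 725 mm from the base axis. Payload 3.1 kg.
Tool frame: the origin (TCP) lies between the finger pads; the fingertips stand 11 mm ahead of it and the grasp point (between the pads) lies 8 mm behind it; z points along the fingers, y is the direction in which the jaws open and shut (so a half turn about z gives the same grasp; the last joint's range is limited). The gripper opens to 85 mm and grips with 20 to 120 N. Pads are 22 mm wide; open, the fingers measure 114 mm over their backs; the gripper's body (76 mm by 85 mm) begins 54 mm behind the grasp point. The pads swing forward as they close: fully open they stand 13 mm farther back than shut.
Start: joints at [57.021, 2.75, 5.684, 92.934, 0, 82.678], TCP at [227.322, 473.225, 242.312] pointing down, gripper open.
Joint ranges: [-166.93, 166.93], [-56.73, 111.36], [-69.38, 81.34], [-121.58, 131.49], [-85.45, 84.26], [-180, 180]. Speed limits (degrees/s): [159.86, 159.86, 180, 180, 180, 180].

### API

Orientations are given as a 3x3 rotation matrix whose columns are the frame's x, y, z axes.
In Python, from plant import readout, cams, ctrl gives the robot as it stands. The module is installed in compiled form; this text tells all that it offers.
- The arm moves only by the tool carry_out, never from a script. Its arguments are lists of equal length, an entry for each row: "linear": the shift along the tool's x, y, z in mm, a list of three; "turn": the turn, a rotation vector about the tool's x, y, z in degrees, a list of three; "claw": the opening in per cent of the stroke, from 0 (shut) to 100 (fully open). In form: {"linear": [[x, y, z], ...], "turn": [[ax, ay, az], ...], "claw": [claw, ...]}. A call has 1 to 10 rows; each row shifts and turns the commanded pose from where the row before left it, along the tool's axes as they then stand; what a row does not reach is not made up. A row lasts 1/8 s, in which the tool goes at most 62.5 mm and 10.7 degrees, less where a joint would pass 70% of its speed; a pose out of reach is approached as far as the arm can. A call is refused whole if a number of a shift passes 62.5 or a number of a turn 10.7, either way. A call with a gripper value outside its range is refused whole. The fingers move at their own pace and stop on an object; "squeeze" is the grip in N (left out, the last holds). Time passes only in rows, so rows that do not move let the fingers close. It gives the time, the measured TCP pose, the force and the opening at its end, in the units of the state.
- readout.read_state(): the state, without advancing time (a new reading comes with each control period).
- cams.get_image(name): name is "side" or "top"; returns a dict with "pixels" (400x640x3 uint8, red, green, blue), "range_z" (400x640 float32, mm along the optical axis (not along the pixel's ray), 0 where there is no reading), "intrinsics" (3x3 intrinsics, pixels), "dist_coeffs" ([k1, k2, p1, p2, k3] as OpenCV has them; the pictures are not rectified), "world_from_camera" (4x4, takes a point from camera to world coordinates). Camera axes: x right, y up, looking along -z (the intrinsics and any distortion apply to the point x, -y, -z); pixel columns grow to the right and rows downward; lengths in mm; the calibration is good to about 2 mm. A picture is of the moment at which its call begins.
- ctrl.job_done(): hands the job in, once; it reports no verdict.
Trained networks look in a picture, given as the dict that the camera call returned (one of the last four; its "shot" number tells which), for a name from the list of things; names that differ only in an ending like _2 or _b are one class to them, and where a whole thing is asked for, a point or a joint stands for the part that bears it (a point fixed in the world has none). Each returns a list of dicts, best first, with "score" (0 to 1); they miss things now and then, are a little off and sometimes report something else, mostly with a low value. They report only what shows in the picture. A call takes as long as a camera call. They do not tell look-alikes from the thing itself.
- cams.spot_in(picture, name): "position" ([x, y, z] in mm, in the coordinates of the camera as it stood for that picture, good to about 4 mm: the middle of the surface that is visible of it).
- cams.tip_of(picture, name): "position" ([x, y, z] in mm, in the coordinates of the camera as it stood for that picture, good to about 4 mm: a listed point, or the origin of a listed thing).
The state is a dict: "time": time; "joint_positions": joint angles; "joint_velocities": joint speeds; "effort": joint torques, N m; "ee_pos": TCP position; "orientation": TCP orientation; "wrist_force": force on the tool from outside, world axes, zero at the start; "moment": the same for the moment, N m; "grip_width": finger opening in mm.
Only numpy, scipy, OpenCV 4.12 (cv2) and the standard library are available. Lean on these libraries where they do the work, as an engineer would, in place of code of your own. Each camera call takes 0.05 s, during which the arm holds its last target.

### The job

Take the knobbed fish-shaped puzzle piece off the leaf press and lay it flat, knob up, in the shallow wooden tray. Then take the wooden press block by its handle and, with it rather than with the fingers, push the sprung board of the press squarely and firmly down, keeping it level, until it stops at the bottom and its catch keeps it down. Finally stand the press block back on its cork mat, and leave the jar and the cup where they are.

Things in the scene. Friction and masses are not known exactly. Their poses are not given: they have to be found in the camera images.
- press: Leaf press: fixed open-topped wooden box, 180 (x) by 160 (y) mm outside, 76 mm high, walls 12 mm thick, so its opening is 156 by 136 mm. Origin: centre of its underside, on the table; z up. A loose-fitting sprung board lies in the opening.
- board: Sprung plywood board inside the press, 150 (x) by 130 (y) by 14 mm, axes parallel to the press's. Origin: centre of its underside; its top face is 14 mm above that. At the start its top is 70 mm above the table (6 mm below the rim of the press); bottomed out it is at 44 mm. It rests on springs that also let it tilt a few degrees if it is pushed crookedly.
- travel (a joint): How far the board is pressed down, in m: 0 = up, 0.026 = bottomed out. It starts to move at about 10 N, resists with about 11 N at a quarter of its travel and then ever less; after about 0.019 the catch (an over-centre link) draws it down to the bottom and holds it there with about 7 N. Let go earlier, it springs back up.
- block: Press block (tamper), loose, about 0.35 kg, standing on the cork mat at the start: a flat wooden foot 120 (x) by 100 (y) by 16 mm, a neck above it 60 by 22 mm, and on top a dark straight handle 100 (along x) by 28 (along y) mm, from 46 to 90 mm above the underside. Origin: centre of the flat underside; z up through the handle.
- mat: Cork mat of the press block, fixed, 180 (x) by 150 (y) by 6 mm. Origin: centre of its underside, on the table. It may be to the left or the right of the press; the tray is on the other side.
- tray: Shallow open wooden tray, fixed and empty, 180 (x) by 150 (y) by 24 mm, walls and floor 8 mm thick, so its inner floor is 164 by 134 mm and 8 mm above the table. Origin: centre of its underside.
- piece: Fish-shaped plywood puzzle piece, loose, about 80 g, lying on the board of the press at the start: 96 (x) by 72 (y) mm, 14 mm thick, with an upright round wooden knob 26 mm in diameter, from 14 to 46 mm above the underside. Origin: centre of the underside, right below the knob; z up.
- jar: Bystander: closed jar, 66 mm in diameter, 85 mm high, standing beyond the press. Origin: centre of its underside.
- mug: Bystander: white ceramic cup without handle, 76 mm in diameter, 90 mm high, standing beyond the press. Origin: centre of its underside.
Mind the look-alikes: they are no part of the job. Leave any black or pink look-alike of the piece alone.

How it is judged:
By the outcome, as a careful person would: the job done as asked, in the order asked, and still so for the second after the job is handed in, with the robot touching nothing.
It also fails if it takes over 67 s, if anything falls off the work surface, if the arm or the gripper's body presses on something with over 40 N, if the wrist force passes 120 N, or if a joint passes its speed limit or range.

## Working session

There is one attempt and no reset: what is moved stays moved. The work goes in short steps, Python scripts to look and compute and a tool call to move; the robot and the scene stay as the last step left them, time stands still between calls to the robot, and variables do not carry over. Pictures are saved under pics/ and viewed, and the job is handed in when it is done.

Besides the shell and the picture viewer there is one more tool, called after "Request:" by a JSON object that holds its "fn" and its "kwargs", one argument or row to a line. carry_out: Moves the arm, as the interface text tells. Its arguments: {"type":"object","properties":{"linear":{"type":"array","items":{"type":"array","items":{"type":"number"}}},"turn":{"type":"array","items":{"type":"array","items":{"type":"number"}}},"claw":{"type":"array","items":{"type":"number"}},"squeeze":{"type":"number"}},"required":["linear","turn","claw"]}

```bash
mkdir -p pics
cat > h.py <<'E'
import numpy as np,cv2
from plant import readout,cams,ctrl
def snap(n,f):
    p=cams.get_image(n); cv2.imwrite('pics/'+f,cv2.cvtColor(p['pixels'],cv2.COLOR_RGB2BGR)); return p
def w(p,c):
    return (np.array(p['world_from_camera'])@np.r_[c,1])[:3]
def cloud(p):
    z=p['range_z'];K=np.array(p['intrinsics']);h,wd=z.shape
    u,v=np.meshgrid(np.arange(wd),np.arange(h))
    n=cv2.undistortPoints(np.stack([u,v],-1).reshape(-1,1,2).astype(np.float64),K,np.array(p['dist_coeffs'],float)).reshape(h,wd,2)
    c=np.stack([n[...,0]*z,-n[...,1]*z,-z,np.ones_like(z)],-1)
    r=(c@np.array(p['world_from_camera']).T)[...,:3]; r[z==0]=np.nan
    return r
E
python3 - <<'E'
from h import *
np.set_printoptions(precision=1,suppress=True)
s=readout.read_state();print(s)
for n in('top','side'):
    p=snap(n,n+'1.png');print(n,np.array(p['world_from_camera']))
    for t in('press','board','block','mat','tray','piece','jar','mug'):
        for f in('spot_in','tip_of'):
            print(t,f,[(round(d['score'],2),w(p,d['position'])) for d in getattr(cams,f)(p,t)[:3]])
    np.save(n+'1.npy',cloud(p))
E
```

```text
{'time': 0.0, 'joint_positions': array([57. ,  2.8,  5.6, 92.9,  0. , 82.7]), 'joint_velocities': array([-0. , -0. , -0. , -0. , -0. , -0.1]), 'effort': array([ -0. , -33.9,  32. ,   0. ,  -0. ,  -0. ]), 'ee_pos': array([227. , 472.7, 241.1]), 'orientation': array([[-0.9,  0.4, -0. ],
       [ 0.4,  0.9, -0. ],
       [ 0. , -0. , -1. ]]), 'wrist_force': array([-0.2,  0.1,  0.6]), 'moment': array([-0., -0., -0.]), 'grip_width': 85.35891366479645}
top [[   0.     1.    -0.2  332.3]
 [  -1.     0.    -0.    16.8]
 [   0.     0.2    1.  1008.4]
 [   0.     0.     0.     1. ]]
press spot_in []
press tip_of [(0.93, array([576.9,  17.6,   0.9]))]
board spot_in [(0.8, array([578.4,  23.3,  71.1]))]
board tip_of [(0.72, array([575.6,  10.8,  52. ]))]
block spot_in []
block tip_of [(0.73, array([453.7, 289.5,   0.2]))]
mat spot_in [(0.97, array([482.4, 339.4,   9.3]))]
mat tip_of []
tray spot_in [(0.68, array([ 523.1, -289.1,    7.1]))]
tray tip_of [(0.97, array([ 525.2, -286.8,   -1. ]))]
piece spot_in [(0.86, array([ 284.3, -229.5,   14.9])), (0.83, array([387.7,  86.1,  15.9])), (0.79, arr
[... 865 characters left out ...]
tip_of [(0.77, array([462.5, 306.8,  -4.2]))]
tray spot_in [(0.59, array([ 521.6, -292.5,    5.7])), (0.48, array([541.7,   8.6,  62.3]))]
tray tip_of [(0.65, array([ 528.9, -290.4,    1.2]))]
piece spot_in [(0.93, array([ 393.7, -109.5,   10.7])), (0.92, array([709.9, 316.7,  10.7])), (0.91, array([ 273.3, -245.2,   11.5]))]
piece tip_of [(0.97, array([383.9,  89. ,  -1. ])), (0.8, array([720. , 328.9,  -5.6])), (0.75, array([575.7,  13.3,  68.9]))]
jar spot_in [(0.79, array([ 723.1, -222.8,   48. ])), (0.49, array([542.4,   7.7,  65.1]))]
jar tip_of [(0.61, array([ 744.7, -212.9,   -6.3]))]
mug spot_in [(0.84, array([728.2, 174.7,  62. ]))]
mug tip_of [(0.85, array([744.4, 192. ,  -3.4]))]
```

View pics/top1.png

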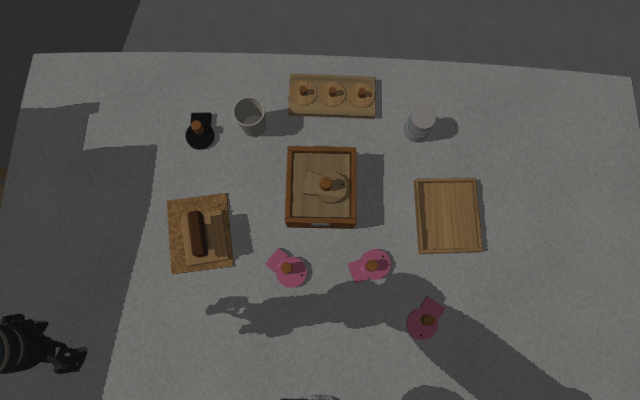

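View pics/side1.png

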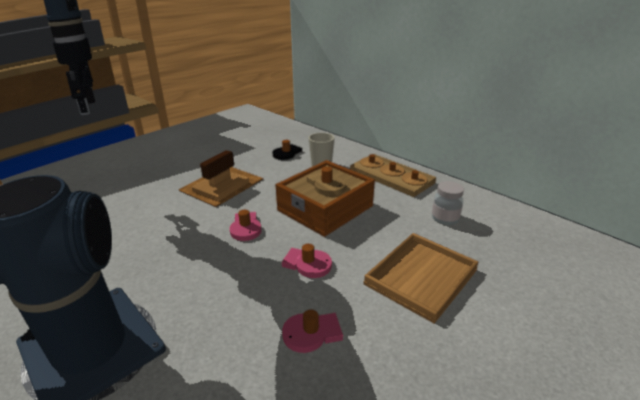

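The top view shows the press at (322,187) with the wood-coloured piece on it (knob at 326,184). The block is on the mat at (200,233), the tray is at (448,215), and the pink and black look-alikes lie elsewhere. Next I fit poses from the depth.

```bash
python3 - <<'E'
from h import *
np.set_printoptions(precision=1,suppress=True)
for n in('top','side'):
    c=np.load(n+'1.npy').reshape(-1,3)
    def fit(name,x,y,r,z0,z1):
        m=(np.hypot(c[:,0]-x,c[:,1]-y)<r)&(c[:,2]>z0)&(c[:,2]<z1)
        q=c[m]
        if len(q)<5: print(n,name,len(q));return
        b=cv2.minAreaRect(q[:,:2].astype(np.float32)); print(n,name,len(q),'med',np.median(q,0),'rect',np.round(b[0],1),np.round(b[1],1),round(b[2],1))
    fit('table',430,-20,30,-20,20)
    fit('rim',576,15,125,73,85)
    fit('boardtop',576,15,100,64,74)
    fit('piecetop',576,15,60,79,90)
    fit('knobtop',576,15,60,108,130)
    fit('handletop',465,310,110,87,110)
    fit('foot+',465,310,110,16,32)
    fit('mat',465,310,140,3,11)
    fit('trayrim',525,-289,130,19,30)
    fit('trayfloor',525,-289,130,4,13)
    fit('jartop',745,-213,60,75,95)
    fit('mugtop',745,193,70,84,100)
    fit('rack',800,10,70,20,90)
E
python3 - <<'E'
import cv2
a=cv2.imread('pics/top1.png')[130:290,150:380]
cv2.imwrite('pics/crop1.png',cv2.resize(a,None,fx=3.4,fy=3.4,interpolation=cv2.INTER_CUBIC))
E
```

```text
top table 502 med [429.9 -19.7  -0.1] rect [429.8 -19.4] [57.3 57. ] 1.9
top rim 2208 med [567.8  12.2  76.8] rect [578.2  17.8] [186.2 159.1] 1.2
top boardtop 2878 med [580.6  24.6  70.1] rect [577.6  17.4] [190.1 158.6] 1.2
top piecetop 917 med [569.    3.2  83.9] rect [571.7   7.6] [94.7 71.9] 82.6
top knobtop 110 med [571.    6.9 115.7] rect [571.3   6.5] [24.4 23.5] 70.0
top handletop 592 med [450.8 285.9  95.3] rect [451.8 287.9] [100.6  29.9] 12.8
top foot+ 1404 med [447.6 270.9  22. ] rect [451.6 288.8] [121.6 101.2] 12.7
top mat 2576 med [477.8 334.8   5.8] rect [465.  313.5] [269.1 276. ] 88.9
top trayrim 913 med [ 527.1 -289.8   23.3] rect [ 529.8 -288.6] [181.5 151.2] 3.8
top trayfloor 3638 med [ 528.6 -289.     7.9] rect [ 522.8 -282.2] [254.5 240.9] 10.7
top jartop 472 med [ 746.  -214.9   84.5] rect [ 747.5 -216. ] [55.  60.1] 77.7
top mugtop 215 med [749.1 195.6  89.1] rect [743.2 194.3] [77.6 74.6] 20.5
top rack 1149 med [819.6   9.7  22.4] rect [820.5   9.8] [ 98.7 138.6] 0.9
side table 341 med [429.7 -20.4  -2. ] rect [430.3 -19.4] [56.4 57.7] 60.6
side rim 937 med
[... 223 characters left out ...]
obtop 63 med [569.    4.8 113.7] rect [572.3   6.6] [22.7 22.9] 30.0
side handletop 203 med [446.  284.   91.9] rect [449.6 288.4] [100.   28.6] 12.8
side foot+ 645 med [434.  273.2  18.3] rect [450.  287.4] [122.5 101.1] 13.7
side mat 324 med [406.8 247.3   4.6] rect [462.6 302.7] [175.8 145.7] 8.9
side trayrim 926 med [ 506.9 -303.9   20.8] rect [ 530.  -288.1] [184.7 150.8] 3.1
side trayfloor 3767 med [ 527.2 -290.1    5.6] rect [ 527.1 -288.8] [179.3 150.1] 3.2
side jartop 306 med [ 742.1 -217.9   81.2] rect [ 746.6 -215.4] [58.7 56. ] 30.0
side mugtop 64 med [739.1 191.8  85.6] rect [743.3 193. ] [73.2 72.4] 42.9
side rack 152 med [822.1   4.8  26.3] rect [826.   10.1] [ 58.3 133.8] 5.3
```

View pics/crop1.png

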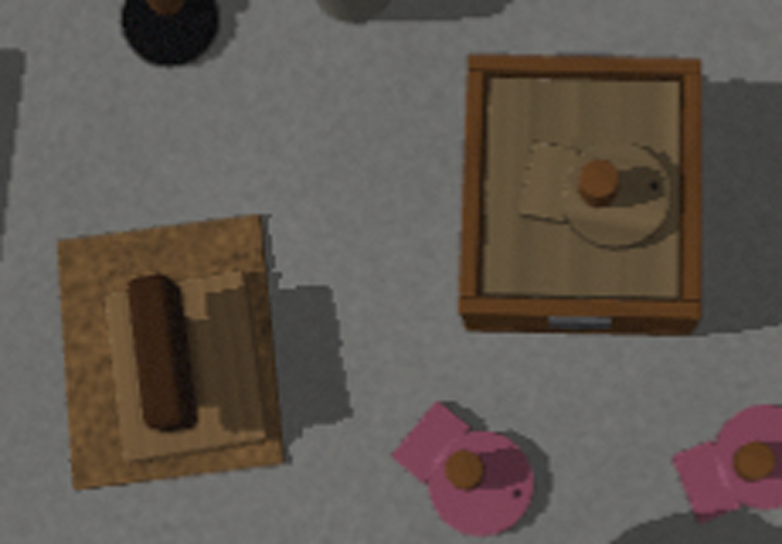

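```bash
cat >> h.py <<'E'
def go(x,y,z,yaw):
    "print world delta to target and equivalents in tool frame, net of turn about z applied first"
    s=readout.read_state();R=np.array(s['orientation']);p=np.array(s['ee_pos'])
    cy=np.degrees(np.arctan2(R[1,0],R[0,0]))
    d=np.array([x,y,z])-p
    t=-((yaw-cy+180)%360-180)
    a=np.radians(yaw);Rn=np.array([[np.cos(a),np.sin(a),0],[np.sin(a),-np.cos(a),0],[0,0,-1]])
    print('t',s['time'],'pos',p.round(1),'yaw',round(cy,1),'tilt',(R[:,2]).round(4),'w',round(s['grip_width'],1),'F',np.round(s['wrist_force'],1),'M',np.round(s['moment'],2))
    print('turn z',round(t,1),'now-tool shift',(R.T@d).round(1),'after-turn shift',(Rn.T@d).round(1))
E
python3 -c "
from h import *
go(571.3,6.7,200,180)
print(readout.read_state()['orientation'])
# mat from colour
p=cams.get_image('top');c=cloud(p);hsv=cv2.cvtColor(p['pixels'],cv2.COLOR_RGB2HSV)
print(hsv[205,180],hsv[260,180],hsv[150,160],hsv[230,185])
m=(hsv[...,1]>70)&(np.hypot(c[...,0]-463,c[...,1]-303)<125)&(c[...,2]<12)
q=c[m];print(len(q),cv2.minAreaRect(q[:,:2].astype(np.float32)))
"
```

```text
t 1.7 pos [227.3 473.2 242.3] yaw 154.3 tilt [-0. -0. -1.] w 85.5 F [ 0.5  0.6 -1.5] M [-0.06  0.04  0.02]
turn z -25.7 now-tool shift [-512.1 -271.6   42.3] after-turn shift [-344.  -466.5   42.3]
[[-9.01398708e-01  4.32990033e-01 -2.66805800e-05]
 [ 4.32990034e-01  9.01398708e-01 -2.13410396e-05]
 [ 1.48093828e-05 -3.07892107e-05 -9.99999999e-01]]
[ 17 140 106] [ 16 138 100] [ 30   5 110] [ 16 127 114]
2327 ((464.51019287109375, 306.9241943359375), (179.8079833984375, 151.7845458984375), 9.85083293914795)
```

Request:
{"fn": "carry_out", "kwargs": {
  "linear": [
    [0,0,0],
    [0,0,0],
    [0,0,0],
    [-43,-58,0],
    [-43,-58,0],
    [-43,-58,0],
    [-43,-58,0],
    [-43,-58,0],
    [-43,-58,0],
    [-43,-58,0]
  ],
  "turn": [
    [0,0,-8.6],
    [0,0,-8.6],
    [0,0,-8.5],
    [0,0,0],
    [0,0,0],
    [0,0,0],
    [0,0,0],
    [0,0,0],
    [0,0,0],
    [0,0,0]
  ],
  "claw": [100,100,100,100,100,100,100,100,100,100],
  "squeeze": 40
}}

```text
time: 3.0
ee_pos: [489.2, 120.2, 242.6]
orientation: [[-1.0, -0.001, 0.001], [-0.001, 1.0, 0.0], [-0.001, 0.0, -1.0]]
wrist_force: [1.3, 1.1, 0.3]
grip_width: 84.9
```

```bash
python3 -c "
from h import *
go(571.3,6.7,130,180)"
```

```text
t 3.0 pos [489.2 120.2 242.6] yaw -180.0 tilt [ 1.e-03  5.e-04 -1.e+00] w 84.9 F [1.3 1.1 0.3] M [ 0.05 -0.07 -0.01]
turn z 0.0 now-tool shift [ -81.9 -113.6  112.6] after-turn shift [ -82.1 -113.5  112.6]
```

Request:
{"fn": "carry_out", "kwargs": {
  "linear": [
    [0,0,0],
    [0,0,0]
  ],
  "turn": [
    [0,0,0],
    [0,0,0]
  ],
  "claw": [100,100]
}}

```text
time: 3.25
ee_pos: [487.9, 121.9, 242.2]
orientation: [[-1.0, 0.0, -0.001], [0.0, 1.0, 0.001], [0.001, 0.001, -1.0]]
wrist_force: [-0.6, 0.3, 0.1]
grip_width: 85.4
```

```bash
python3 -c "
from h import *
go(571.3,6.7,130,180)"
```

```text
t 3.25 pos [487.9 121.9 242.2] yaw 180.0 tilt [-8.e-04  5.e-04 -1.e+00] w 85.4 F [-0.6  0.3  0.1] M [-0.01  0.05  0.  ]
turn z -0.0 now-tool shift [ -83.5 -115.3  112.1] after-turn shift [ -83.4 -115.2  112.2]
```

Request:
{"fn": "carry_out", "kwargs": {
  "linear": [
    [-20,-28,15],
    [-20,-28,15],
    [-20,-28,15],
    [-23,-31,15],
    [0,0,20],
    [0,0,20],
    [0,0,12],
    [0,0,0]
  ],
  "turn": [
    [0,0,0],
    [0,0,0],
    [0,0,0],
    [0,0,0],
    [0,0,0],
    [0,0,0],
    [0,0,0],
    [0,0,0]
  ],
  "claw": [70,70,70,70,70,70,70,70]
}}

```text
time: 4.25
ee_pos: [570.2, 8.4, 129.4]
orientation: [[-1.0, -0.003, -0.002], [-0.003, 1.0, 0.0], [0.002, 0.0, -1.0]]
wrist_force: [0.0, 0.1, 0.9]
grip_width: 59.7
```

```bash
python3 -c "
from h import *
snap('side','side2.png')
go(571.5,6.7,99,180)"
```

```text
t 4.3 pos [570.9   8.1 130.4] yaw -179.9 tilt [-4.e-04  1.e-04 -1.e+00] w 60.0 F [-0.4  0.5 -0.1] M [-0.01 -0.03  0.06]
turn z 0.1 now-tool shift [-0.6 -1.4 31.4] after-turn shift [-0.6 -1.4 31.4]
```

View pics/side2.png

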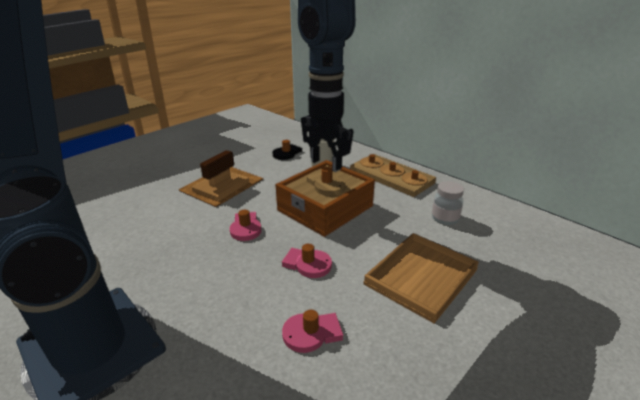

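The gripper is centred just above the knob at (327,170). Now I descend and close.

Request:
{"fn": "carry_out", "kwargs": {
  "linear": [
    [-0.6,-1.4,15],
    [0,0,16],
    [0,0,0],
    [0,0,0],
    [0,0,0],
    [0,0,0],
    [0,0,0],
    [0,0,0]
  ],
  "turn": [
    [0,0,0],
    [0,0,0],
    [0,0,0],
    [0,0,0],
    [0,0,0],
    [0,0,0],
    [0,0,0],
    [0,0,0]
  ],
  "claw": [70,70,70,20,20,20,20,20],
  "squeeze": 40
}}

```text
time: 5.3
ee_pos: [572.4, 5.6, 100.1]
orientation: [[-1.0, -0.001, 0.002], [-0.001, 1.0, -0.0], [-0.002, -0.0, -1.0]]
wrist_force: [-0.9, 0.2, 3.7]
grip_width: 25.0
```

```bash
python3 -c "
from h import *
go(571.5,6.7,99,180)"
```

```text
t 5.3 pos [572.4   5.6 100.1] yaw -180.0 tilt [ 0.0015 -0.     -1.    ] w 25.0 F [-0.9  0.2  3.7] M [0.13 0.   0.04]
turn z 0.0 now-tool shift [0.9 1.1 1.1] after-turn shift [0.9 1.1 1.1]
```

Request:
{"fn": "carry_out", "kwargs": {
  "linear": [
    [0,0,-10],
    [0,0,-20],
    [0,0,-30],
    [5,-30,-10],
    [7,-50,0],
    [7,-50,0],
    [7,-50,0],
    [7,-50,0],
    [7,-40,0],
    [0,0,0]
  ],
  "turn": [
    [0,0,0],
    [0,0,0],
    [0,0,0],
    [0,0,0],
    [0,0,0],
    [0,0,0],
    [0,0,0],
    [0,0,0],
    [0,0,0],
    [0,0,0]
  ],
  "claw": [20,20,20,20,20,20,20,20,20,20]
}}

```text
time: 6.55
ee_pos: [531.0, -267.4, 169.1]
orientation: [[-1.0, 0.004, -0.001], [0.004, 1.0, -0.001], [0.001, -0.001, -1.0]]
wrist_force: [-0.3, 0.1, -1.0]
grip_width: 24.9
```

```bash
python3 -c "
from h import *
p=snap('side','side3.png')
c=cloud(p)
x=readout.read_state()['ee_pos']
q=c[(np.hypot(c[...,0]-x[0],c[...,1]-x[1])<70)&(c[...,2]>80)&(c[...,2]<172)]
print(np.percentile(q[:,2],[0,2,10,50]) if len(q) else 0)
go(529.7,-288.5,50,191)"
```

```text
[134.74197274 137.51937295 141.17332315 150.34416455]
t 6.6 pos [ 531.4 -265.6  169.1] yaw 179.9 tilt [-7.e-04  7.e-04 -1.e+00] w 24.8 F [ 0.   0.1 -0.8] M [0.01 0.06 0.  ]
turn z -11.1 now-tool shift [  1.5 -23.  119. ] after-turn shift [  6.  -22.2 119.1]
```

View pics/side3.png

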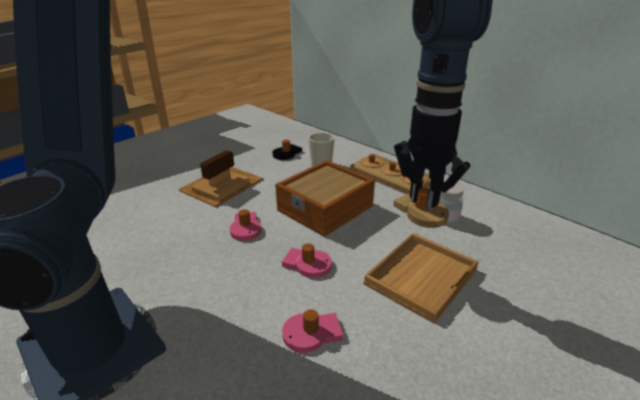

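The fish piece is held level above the tray (428,212). I turn it and lower it.

Request:
{"fn": "carry_out", "kwargs": {
  "linear": [
    [1.5,-23,0],
    [0,0,0],
    [0,0,35],
    [0,0,35],
    [0,0,30],
    [0,0,15],
    [0,0,5],
    [0,0,5],
    [0,0,3],
    [0,0,0]
  ],
  "turn": [
    [0,0,-5.5],
    [0,0,-5.5],
    [0,0,0],
    [0,0,0],
    [0,0,0],
    [0,0,0],
    [0,0,0],
    [0,0,0],
    [0,0,0],
    [0,0,0]
  ],
  "claw": [20,20,20,20,20,20,20,20,20,20]
}}

```text
time: 7.85
ee_pos: [530.9, -287.7, 41.9]
orientation: [[-0.982, -0.191, 0.001], [-0.191, 0.982, -0.001], [-0.001, -0.001, -1.0]]
wrist_force: [-0.4, 1.1, 0.2]
grip_width: 24.7
```

```bash
python3 -c "
from h import *
p=snap('side','side4.png')
go(529.7,-288.5,38,191)"
```

```text
t 7.9 pos [ 530.9 -287.7   42. ] yaw -169.0 tilt [ 9.e-04 -6.e-04 -1.e+00] w 24.6 F [-0.3  0.1 -0.8] M [ 0.03 -0.02 -0.03]
turn z 0.0 now-tool shift [ 1.3 -0.5  4. ] after-turn shift [ 1.3 -0.6  4. ]
```

View pics/side4.png

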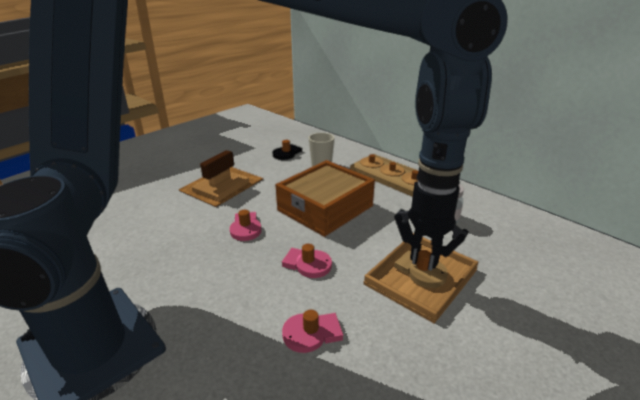

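Request:
{"fn": "carry_out", "kwargs": {
  "linear": [
    [0,0,2],
    [0,0,1.5],
    [0,0,0]
  ],
  "turn": [
    [0,0,0],
    [0,0,0],
    [0,0,0]
  ],
  "claw": [20,20,20]
}}

```text
time: 8.28
ee_pos: [530.9, -287.5, 38.6]
orientation: [[-0.981, -0.192, 0.001], [-0.192, 0.981, -0.0], [-0.001, -0.001, -1.0]]
wrist_force: [-0.4, 1.0, 2.3]
grip_width: 24.9
```

Request:
{"fn": "carry_out", "kwargs": {
  "linear": [
    [0,0,0],
    [0,0,0],
    [0,0,0],
    [0,0,-10],
    [0,0,-30],
    [0,0,-45],
    [0,0,-45],
    [0,0,-45],
    [0,0,0]
  ],
  "turn": [
    [0,0,0],
    [0,0,0],
    [0,0,0],
    [0,0,0],
    [0,0,0],
    [0,0,0],
    [0,0,0],
    [0,0,0],
    [0,0,0]
  ],
  "claw": [60,60,60,60,60,60,60,60,60]
}}

```text
time: 9.4
ee_pos: [532.9, -289.0, 219.6]
orientation: [[-0.981, -0.191, 0.009], [-0.192, 0.981, -0.007], [-0.008, -0.008, -1.0]]
wrist_force: [1.0, -0.2, -0.4]
grip_width: 51.5
```

```bash
python3 -c "
from h import *
p=snap('side','side5.png')
c=cloud(p).reshape(-1,3)
for a,b in((17,26),(45,60)):
  q=c[(np.hypot(c[:,0]-530,c[:,1]+288)<(60 if a<30 else 40))&(c[:,2]>a)&(c[:,2]<b)];print(len(q),q.mean(0),cv2.minAreaRect(q[:,:2].astype(np.float32)))
go(451,288.2,150,192.8)"
```

```text
851 [ 526.79321336 -289.67445459   19.29220137] ((529.9777221679688, -286.4620666503906), (71.49699401855469, 95.99639129638672), 0.4034261405467987)
116 [ 527.69465552 -287.66804817   50.28351938] ((529.4443359375, -286.6205139160156), (25.46733283996582, 22.75474739074707), 33.61326217651367)
t 9.45 pos [ 531.9 -288.4  216.6] yaw -169.0 tilt [ 0.0055 -0.0038 -1.    ] w 50.9 F [-0.4  0.1 -1.1] M [ 0.   -0.03  0.02]
turn z -1.8 now-tool shift [-30.7 581.7  63.9] after-turn shift [-48.8 580.2  66.6]
```

View pics/side5.png

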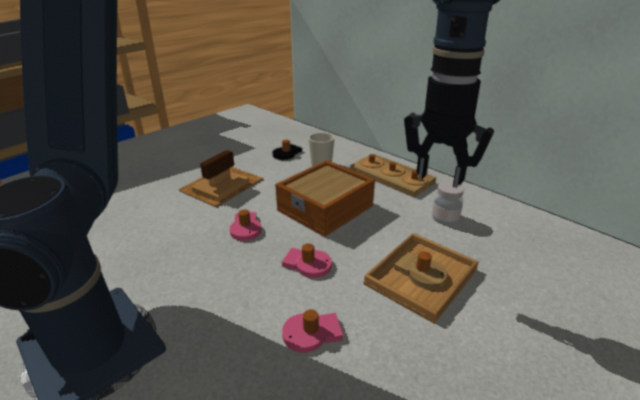

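The piece lies flat, knob up, in the tray. Now on to the block.

Request:
{"fn": "carry_out", "kwargs": {
  "linear": [
    [0,0,0],
    [-4,46,0],
    [-4,46,0],
    [-4,46,0],
    [-4,46,0],
    [-4,46,0],
    [-4,46,0],
    [-4,46,0],
    [-4,46,0],
    [-4,46,0]
  ],
  "turn": [
    [0,0,-1.8],
    [0,0,0],
    [0,0,0],
    [0,0,0],
    [0,0,0],
    [0,0,0],
    [0,0,0],
    [0,0,0],
    [0,0,0],
    [0,0,0]
  ],
  "claw": [80,80,80,80,80,80,80,80,80,80]
}}

```text
time: 10.7
ee_pos: [472.1, 125.5, 210.8]
orientation: [[-0.975, -0.223, -0.003], [-0.223, 0.975, -0.0], [0.003, 0.0, -1.0]]
wrist_force: [-0.1, 0.5, -1.0]
grip_width: 68.1
```

Request:
{"fn": "carry_out", "kwargs": {
  "linear": [
    [-4,46,0],
    [-4,46,0],
    [-4,40,0],
    [0,0,20],
    [0,0,20],
    [0,0,0]
  ],
  "turn": [
    [0,0,0],
    [0,0,0],
    [0,0,0],
    [0,0,0],
    [0,0,0],
    [0,0,0]
  ],
  "claw": [80,80,80,80,80,80]
}}

```text
time: 11.45
ee_pos: [453.5, 254.8, 168.9]
orientation: [[-0.975, -0.223, -0.007], [-0.223, 0.975, -0.003], [0.008, -0.001, -1.0]]
wrist_force: [0.1, -0.8, 0.4]
grip_width: 68.4
```

```bash
python3 -c "
from h import *
p=snap('top','top6.png')
c=cloud(p).reshape(-1,3)
q=c[(np.hypot(c[:,0]-530,c[:,1]-0)<6000)&(abs(c[:,0]-577)<68)&(abs(c[:,1]-17.5)<58)];print('board z',np.median(q[:,2]))
go(451,288.2,125,192.8)"
```

```text
board z 70.03152614805447
t 11.5 pos [454.4 255.  170.6] yaw -167.1 tilt [-0.0045 -0.0019 -1.    ] w 68.2 F [-0.3  0.3 -0.2] M [0.02 0.   0.03]
turn z 0.1 now-tool shift [-4.3 33.1 45.6] after-turn shift [-4.  33.1 45.6]
```

Request:
{"fn": "carry_out", "kwargs": {
  "linear": [
    [-4,33,0],
    [0,0,25],
    [0,0,20],
    [0,0,0]
  ],
  "turn": [
    [0,0,0],
    [0,0,0],
    [0,0,0],
    [0,0,0]
  ],
  "claw": [80,80,80,80]
}}

```text
time: 12.0
ee_pos: [451.5, 288.0, 126.5]
orientation: [[-0.975, -0.222, -0.003], [-0.222, 0.975, -0.002], [0.003, -0.001, -1.0]]
wrist_force: [-0.1, 0.4, 0.3]
grip_width: 68.3
```

```bash
python3 -c "
from h import *
p=snap('side','side7.png')
go(451,288.2,68,192.8)"
```

```text
t 12.05 pos [452.3 288.3 127.8] yaw -167.2 tilt [-1.e-03 -5.e-04 -1.e+00] w 68.5 F [0.3 0.1 0.3] M [0.05 0.01 0.02]
turn z 0.0 now-tool shift [ 1.2  0.2 59.8] after-turn shift [ 1.3  0.2 59.8]
```

View pics/side7.png

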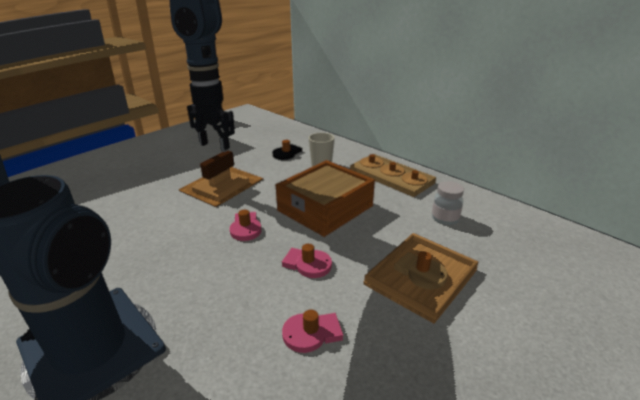

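The gripper is above the block's handle (217,165), with its jaws across it. Descending and gripping.

Request:
{"fn": "carry_out", "kwargs": {
  "linear": [
    [1,0,20],
    [0,0,20],
    [0,0,19],
    [0,0,0],
    [0,0,0],
    [0,0,0],
    [0,0,0],
    [0,0,0],
    [0,0,0]
  ],
  "turn": [
    [0,0,0],
    [0,0,0],
    [0,0,0],
    [0,0,0],
    [0,0,0],
    [0,0,0],
    [0,0,0],
    [0,0,0],
    [0,0,0]
  ],
  "claw": [80,80,80,80,15,15,15,15,15],
  "squeeze": 90
}}

```text
time: 13.18
ee_pos: [452.9, 288.8, 70.6]
orientation: [[-0.975, -0.222, 0.003], [-0.222, 0.975, 0.001], [-0.003, 0.0, -1.0]]
wrist_force: [0.8, -1.8, 6.1]
grip_width: 26.9
```

```bash
python3 -c "
from h import *
go(451,288.2,68,192.8)"
```

```text
t 13.175 pos [452.9 288.8  70.6] yaw -167.2 tilt [ 0.0032  0.001  -1.    ] w 26.9 F [ 0.8 -1.8  6.1] M [-0.16  0.02 -0.01]
turn z 0.0 now-tool shift [ 2.  -0.1  2.6] after-turn shift [ 2.  -0.1  2.6]
```

Request:
{"fn": "carry_out", "kwargs": {
  "linear": [
    [0,0,-10],
    [0,0,-25],
    [0,0,-35],
    [0,0,-30],
    [0,0,-10],
    [0,0,0],
    [0,0,0],
    [0,0,0]
  ],
  "turn": [
    [0,0,0],
    [0,0,0],
    [0,0,0],
    [0,0,0],
    [0,0,0],
    [0,0,5.7],
    [0,0,5.7],
    [0,0,0]
  ],
  "claw": [15,15,15,15,15,15,15,15]
}}

```text
time: 14.18
ee_pos: [450.6, 288.1, 177.0]
orientation: [[-1.0, -0.026, -0.003], [-0.026, 1.0, -0.001], [0.003, -0.001, -1.0]]
wrist_force: [-0.8, 0.2, -3.6]
grip_width: 27.1
```

```bash
python3 -c "
from h import *
p=snap('side','side8.png')
go(577.5,17.7,180,181.4)"
```

```text
t 14.225 pos [450.7 288.1 177.2] yaw -178.5 tilt [-0.0028 -0.0012 -1.    ] w 26.9 F [-0.9  0.5 -2.7] M [-0.05  0.05  0.  ]
turn z 0.1 now-tool shift [-119.5 -273.8   -2.8] after-turn shift [-120.2 -273.4   -2.8]
```

View pics/side8.png

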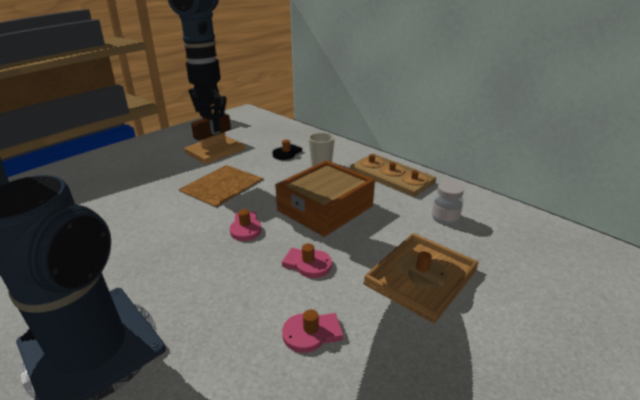

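Request:
{"fn": "carry_out", "kwargs": {
  "linear": [
    [-15,-34,0],
    [-15,-34,0],
    [-15,-34,0],
    [-15,-34,0],
    [-15,-34,0],
    [-15,-34,0],
    [-15,-34,0],
    [-15,-34,0],
    [0,0,0],
    [0,0,0]
  ],
  "turn": [
    [0,0,0],
    [0,0,0],
    [0,0,0],
    [0,0,0],
    [0,0,0],
    [0,0,0],
    [0,0,0],
    [0,0,0],
    [0,0,0],
    [0,0,0]
  ],
  "claw": [15,15,15,15,15,15,15,15,15,15]
}}

```text
time: 15.48
ee_pos: [577.8, 19.8, 178.0]
orientation: [[-1.0, -0.026, -0.002], [-0.026, 1.0, 0.001], [0.002, 0.001, -1.0]]
wrist_force: [-0.9, 0.9, -2.0]
grip_width: 26.8
```

```bash
python3 -c "
from h import *
np.set_printoptions(precision=2,suppress=True)
go(577.5,17.7,150,181.4)
for n in ('side','top'):
  p=snap(n,n+'9.png');c=cloud(p);hsv=cv2.cvtColor(p['pixels'],cv2.COLOR_RGB2HSV)
  q=c[(hsv[...,1]>70)&(np.hypot(c[...,0]-463,c[...,1]-303)<125)&(c[...,2]<15)&(c[...,2]>-6)]
  print(n,'mat',len(q),cv2.minAreaRect(q[:,:2].astype(np.float32)))
  for l,a,b in(('foot',117,136),('handle',165,204),('rim',72,82)):
    q=c[(np.hypot(c[...,0]-577,c[...,1]-18)<(75 if l=='foot' else 125))&(c[...,2]>a)&(c[...,2]<b)]
    if len(q)>5: print(l,len(q),q.min(0),q.max(0),cv2.minAreaRect(q[:,:2].astype(np.float32)))
"
```

```text
t 15.475 pos [577.8  19.8 178. ] yaw -178.5 tilt [-0.  0. -1.] w 26.8 F [-0.9  0.9 -2. ] M [ 0.03 -0.    0.01]
turn z 0.1 now-tool shift [ 0.3 -2.1 28. ] after-turn shift [ 0.3 -2.1 28. ]
side mat 1791 ((467.1741943359375, 312.18505859375), (190.75318908691406, 166.24072265625), 9.533268928527832)
foot 940 [514.77 -32.34 117.  ] [638.5   67.03 135.9 ] ((576.8836669921875, 17.30675506591797), (122.9608383178711, 99.71480560302734), 1.1180452108383179)
handle 657 [526.12  -9.97 165.04] [628.31  46.78 204.  ] ((574.8250122070312, 18.711172103881836), (95.9513931274414, 55.75312042236328), 18.606691360473633)
rim 504 [486.61 -63.91  72.01] [666.54  97.79  76.55] ((577.126220703125, 18.220230102539062), (178.61631774902344, 161.58233642578125), 1.196149468421936)
top mat 4527 ((464.3193359375, 307.2256774902344), (179.76673889160156, 152.73190307617188), 9.849865913391113)
```

View pics/side9.png

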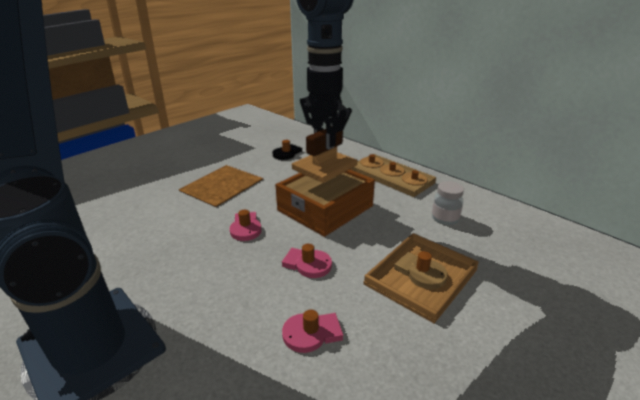

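View pics/top9.png

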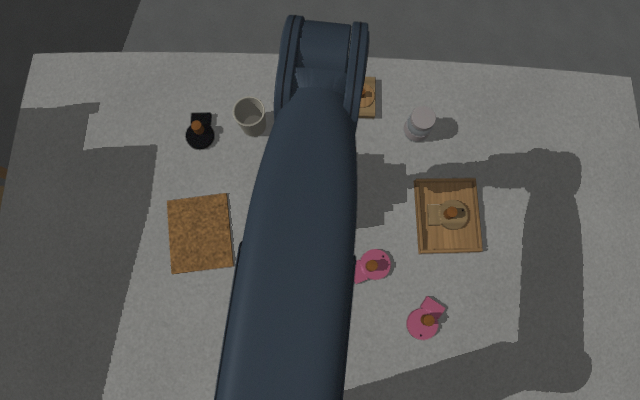

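The block is centred over the opening and matches the rim within 1 mm and 0.1°. Lowering it to just above contact, then pressing in small steps.

Request:
{"fn": "carry_out", "kwargs": {
  "linear": [
    [0,0.5,15],
    [0,0,15],
    [0,0,8],
    [0,0,3],
    [0,0,3],
    [0,0,3],
    [0,0,0]
  ],
  "turn": [
    [0,0,0],
    [0,0,0],
    [0,0,0],
    [0,0,0],
    [0,0,0],
    [0,0,0],
    [0,0,0]
  ],
  "claw": [15,15,15,15,15,15,15],
  "squeeze": 110
}}

```text
time: 16.45
ee_pos: [578.8, 20.1, 134.6]
orientation: [[-1.0, -0.025, 0.002], [-0.025, 1.0, -0.0], [-0.002, -0.0, -1.0]]
wrist_force: [-3.6, 0.7, 3.0]
grip_width: 26.5
```

```bash
python3 -c "
from h import *
go(577.5,17.7,108.6,181.4)"
```

```text
t 16.45 pos [578.8  20.1 134.6] yaw -178.6 tilt [ 2.3e-03 -1.0e-04 -1.0e+00] w 26.5 F [-3.6  0.7  3. ] M [0.09 0.97 0.01]
turn z 0.0 now-tool shift [ 1.4 -2.3 26. ] after-turn shift [ 1.3 -2.3 26. ]
```

Request:
{"fn": "carry_out", "kwargs": {
  "linear": [
    [0,0,2],
    [0,0,2],
    [0,0,2],
    [0,0,0]
  ],
  "turn": [
    [0,0,0],
    [0,0,0],
    [0,0,0],
    [0,0,0]
  ],
  "claw": [15,15,15,15]
}}

```text
time: 16.95
ee_pos: [578.7, 20.1, 129.0]
orientation: [[-1.0, -0.025, 0.002], [-0.025, 1.0, -0.0], [-0.002, -0.0, -1.0]]
wrist_force: [-3.2, -0.3, 6.4]
grip_width: 27.0
```

```bash
python3 -c "
from h import *
go(577.5,17.7,108.6,181.4)
p=snap('side','side10.png');c=cloud(p)
for l,r,a,b in(('foot',75,68,84.5),):
    m=(abs(c[...,0]-577)<58)&(abs(c[...,1]-18)<48)&(c[...,2]>70)&(c[...,2]<90)
    q=c[m];
    print(len(q));A=np.c_[q[:,:2]-[577,18],np.ones(len(q))]
    for i in range(4):
        s=np.linalg.lstsq(A,q[:,2],rcond=None)[0];k=abs(A@s-q[:,2])<2.5;A,q=A[k],q[k]
    print(len(q),'slopes deg',np.degrees(s[:2]),s[2])
"
```

```text
t 16.95 pos [578.7  20.1 129. ] yaw -178.6 tilt [ 2.5e-03 -2.0e-04 -1.0e+00] w 27.0 F [-3.2 -0.3  6.4] M [ 0.08  1.12 -0.  ]
turn z 0.0 now-tool shift [ 1.4 -2.3 20.4] after-turn shift [ 1.3 -2.3 20.4]
853
657 slopes deg [-0.10166635  0.10531736] 78.40921742024538
```

View pics/side10.png

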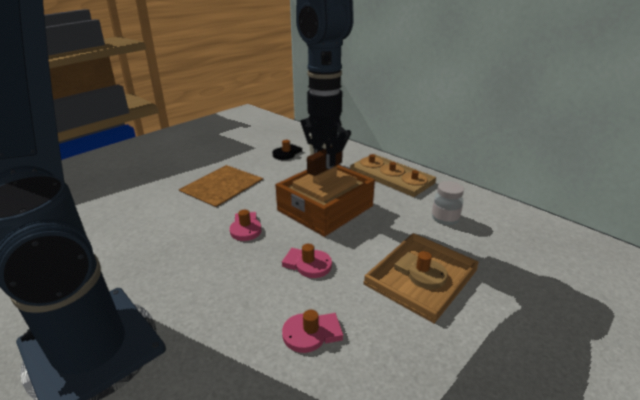

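Request:
{"fn": "carry_out", "kwargs": {
  "linear": [
    [0,0,2.5],
    [0,0,2.5],
    [0,0,2.5],
    [0,0,2.5],
    [0,0,2.5],
    [0,0,2.5],
    [0,0,2],
    [0,0,0]
  ],
  "turn": [
    [0,0,0],
    [0,0,0],
    [0,0,0],
    [0,0,0],
    [0,0,0],
    [0,0,0],
    [0,0,0],
    [0,0,0]
  ],
  "claw": [15,15,15,15,15,15,15,15]
}}

```text
time: 18.0
ee_pos: [578.4, 20.0, 108.7]
orientation: [[-1.0, -0.025, 0.0], [-0.025, 1.0, -0.0], [-0.0, -0.0, -1.0]]
wrist_force: [0.5, -0.9, -3.0]
grip_width: 27.0
```

```bash
python3 -c "
from h import *
go(577.5,17.7,108.6,181.4)"
```

```text
t 18.0 pos [578.4  20.  108.7] yaw -178.6 tilt [ 1.e-04 -0.e+00 -1.e+00] w 27.0 F [ 0.5 -0.9 -3. ] M [-0.05  0.03 -0.  ]
turn z 0.0 now-tool shift [ 1.  -2.3  0.1] after-turn shift [ 1.  -2.3  0.1]
```

Request:
{"fn": "carry_out", "kwargs": {
  "linear": [
    [0,0,1],
    [0,0,0.5],
    [0,0,0]
  ],
  "turn": [
    [0,0,0],
    [0,0,0],
    [0,0,0]
  ],
  "claw": [15,15,15]
}}

```text
time: 18.38
ee_pos: [578.6, 20.0, 108.5]
orientation: [[-1.0, -0.025, 0.001], [-0.025, 1.0, -0.0], [-0.001, -0.0, -1.0]]
wrist_force: [-2.7, -0.6, 4.7]
grip_width: 26.9
```

Request:
{"fn": "carry_out", "kwargs": {
  "linear": [
    [0,0,1.5],
    [0,0,1.5],
    [0,0,0],
    [0,0,0]
  ],
  "turn": [
    [0,0,0],
    [0,0,0],
    [0,0,0],
    [0,0,0]
  ],
  "claw": [15,15,15,15]
}}

```text
time: 18.88
ee_pos: [578.9, 20.1, 108.3]
orientation: [[-1.0, -0.025, 0.003], [-0.025, 1.0, -0.0], [-0.003, -0.0, -1.0]]
wrist_force: [-6.4, 1.1, 14.4]
grip_width: 27.0
```

```bash
python3 -c "
from h import *
go(577.5,17.7,108.6,181.4)"
```

```text
t 18.875 pos [578.9  20.1 108.3] yaw -178.6 tilt [ 2.9e-03 -3.0e-04 -1.0e+00] w 27.0 F [-6.4  1.1 14.4] M [0.11 1.77 0.04]
turn z 0.0 now-tool shift [ 1.4 -2.4 -0.3] after-turn shift [ 1.4 -2.4 -0.3]
```

Request:
{"fn": "carry_out", "kwargs": {
  "linear": [
    [0,0,1.5],
    [0,0,0],
    [0,0,-5],
    [0,0,-5],
    [0,0,-10],
    [0,0,-20],
    [0,0,-25],
    [0,0,-20],
    [0,0,0]
  ],
  "turn": [
    [0,0,0],
    [0,0,0],
    [0,0,0],
    [0,0,0],
    [0,0,0],
    [0,0,0],
    [0,0,0],
    [0,0,0],
    [0,0,0]
  ],
  "claw": [15,15,15,15,15,15,15,15,15]
}}

```text
time: 20.0
ee_pos: [579.9, 19.9, 189.8]
orientation: [[-1.0, -0.025, 0.004], [-0.025, 1.0, -0.0], [-0.004, -0.0, -1.0]]
wrist_force: [0.2, 0.2, -3.8]
grip_width: 27.2
```

```bash
python3 -c "
from h import *
p=snap('side','side11.png');c=cloud(p)
m=(abs(c[...,0]-577)<80)&(abs(c[...,1]-18)<70)&(c[...,2]<73);q=c[m&(c[...,0]>c[...,1]+520)]
print(len(q),np.percentile(q[:,2],[5,25,50,75,95]) if len(q) else '')
go(464.5,306.5,185,189.8)"
```

```text
844 [40.62560023 41.632071   42.23556151 42.91994436 60.69764502]
t 20.05 pos [579.   20.  188.2] yaw -178.6 tilt [ 1.5e-03 -1.0e-04 -1.0e+00] w 27.2 F [ 0.1 -0.1 -3. ] M [-0.02  0.02 -0.01]
turn z -8.4 now-tool shift [107.3 289.3   3. ] after-turn shift [ 64.1 301.8   3.2]
```

View pics/side11.png

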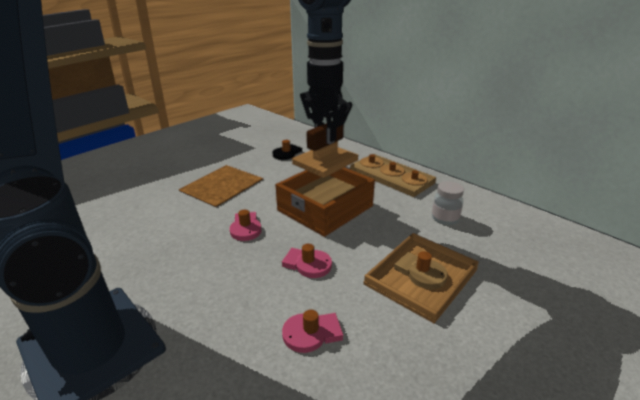

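The board stays down at z≈42 as measured by the side camera, which reads about 2 mm low, so ≈44. Returning the block to the mat.

Request:
{"fn": "carry_out", "kwargs": {
  "linear": [
    [0,0,0],
    [7,34,0],
    [7,34,0],
    [7,34,0],
    [7,34,0],
    [7,34,0],
    [7,34,0],
    [7,34,0],
    [7,34,0],
    [8,32,0]
  ],
  "turn": [
    [0,0,-8.4],
    [0,0,0],
    [0,0,0],
    [0,0,0],
    [0,0,0],
    [0,0,0],
    [0,0,0],
    [0,0,0],
    [0,0,0],
    [0,0,0]
  ],
  "claw": [15,15,15,15,15,15,15,15,15,15]
}}

```text
time: 21.3
ee_pos: [462.0, 309.3, 185.6]
orientation: [[-0.985, -0.171, -0.003], [-0.171, 0.985, -0.001], [0.003, -0.001, -1.0]]
wrist_force: [0.7, -0.1, -3.6]
grip_width: 26.9
```

Request:
{"fn": "carry_out", "kwargs": {
  "linear": [
    [0,0,30],
    [0,0,30],
    [0,0,25],
    [0,0,0]
  ],
  "turn": [
    [0,0,0],
    [0,0,0],
    [0,0,0],
    [0,0,0]
  ],
  "claw": [15,15,15,15]
}}

```text
time: 21.8
ee_pos: [460.1, 307.1, 98.1]
orientation: [[-0.985, -0.171, -0.008], [-0.171, 0.985, -0.004], [0.009, -0.003, -1.0]]
wrist_force: [-1.1, -0.3, -3.2]
grip_width: 26.7
```

```bash
python3 -c "
from h import *
p=snap('side','side12.png')
go(465,308,71,189.8)"
```

```text
t 21.85 pos [461.6 307.7 100.4] yaw -170.2 tilt [-0.0047 -0.0024 -1.    ] w 26.6 F [-0.1  0.3 -3.8] M [0.   0.02 0.01]
turn z 0.0 now-tool shift [-3.6 -0.3 29.3] after-turn shift [-3.4 -0.3 29.4]
```

View pics/side12.png

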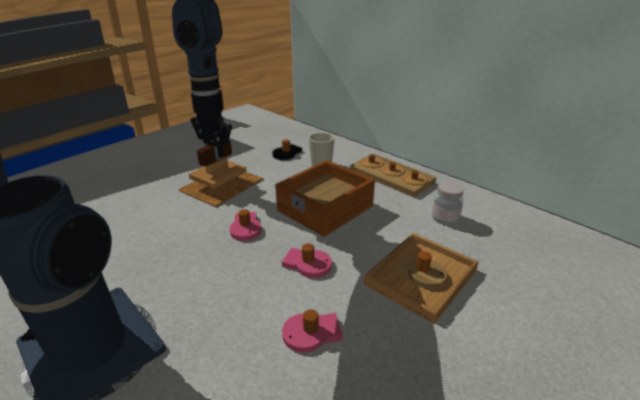

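The block is centred over the mat (220,180). I lower it to contact.

Request:
{"fn": "carry_out", "kwargs": {
  "linear": [
    [-3,0,12],
    [0,0,9],
    [0,0,3],
    [0,0,3],
    [0,0,1],
    [0,0,0]
  ],
  "turn": [
    [0,0,0],
    [0,0,0],
    [0,0,0],
    [0,0,0],
    [0,0,0],
    [0,0,0]
  ],
  "claw": [15,15,15,15,15,15]
}}

```text
time: 22.6
ee_pos: [466.4, 309.2, 75.0]
orientation: [[-0.985, -0.171, 0.0], [-0.171, 0.985, 0.0], [-0.0, 0.0, -1.0]]
wrist_force: [0.2, -0.3, -3.5]
grip_width: 26.8
```

Request:
{"fn": "carry_out", "kwargs": {
  "linear": [
    [0,0,2],
    [0,0,2],
    [0,0,0.5],
    [0,0,0]
  ],
  "turn": [
    [0,0,0],
    [0,0,0],
    [0,0,0],
    [0,0,0]
  ],
  "claw": [15,15,15,15]
}}

```text
time: 23.1
ee_pos: [466.4, 309.2, 70.8]
orientation: [[-0.985, -0.171, 0.0], [-0.171, 0.985, 0.0], [-0.0, 0.0, -1.0]]
wrist_force: [-1.0, 0.0, 0.0]
grip_width: 26.7
```

Request:
{"fn": "carry_out", "kwargs": {
  "linear": [
    [0,0,0.5],
    [0,0,0],
    [0,0,0],
    [0,0,0],
    [0,0,0],
    [0,0,-20],
    [0,0,-30],
    [0,0,-40],
    [0,0,-40],
    [0,0,0]
  ],
  "turn": [
    [0,0,0],
    [0,0,0],
    [0,0,0],
    [0,0,0],
    [0,0,0],
    [0,0,0],
    [0,0,0],
    [0,0,0],
    [0,0,0],
    [0,0,0]
  ],
  "claw": [15,80,80,80,80,80,80,80,80,80]
}}

```text
time: 24.35
ee_pos: [468.6, 310.3, 204.7]
orientation: [[-0.985, -0.171, 0.008], [-0.171, 0.985, 0.004], [-0.009, 0.003, -1.0]]
wrist_force: [0.3, 0.7, -0.2]
grip_width: 68.2
```

Request:
{"fn": "carry_out", "kwargs": {
  "linear": [
    [40,10,-5],
    [40,10,-5],
    [40,10,-5],
    [40,10,-5],
    [40,10,0],
    [0,0,0]
  ],
  "turn": [
    [0,0,0],
    [0,0,0],
    [0,0,0],
    [0,0,0],
    [0,0,0],
    [0,0,0]
  ],
  "claw": [80,80,80,80,80,80]
}}

```text
time: 25.1
ee_pos: [258.4, 324.1, 219.1]
orientation: [[-0.985, -0.174, -0.001], [-0.174, 0.985, -0.001], [0.001, -0.0, -1.0]]
wrist_force: [-0.0, -0.6, 0.3]
grip_width: 68.1
```

```bash
python3 -c "
from h import *
np.set_printoptions(precision=1,suppress=True)
go(465,308,200,189.8)
for n in('top','side'):
  p=snap(n,n+'13.png');c=cloud(p).reshape(-1,3)
  def fit(l,x,y,r,a,b):
    q=c[(np.hypot(c[:,0]-x,c[:,1]-y)<r)&(c[:,2]>a)&(c[:,2]<b)]
    if len(q)>5: print(n,l,len(q),np.median(q,0),cv2.minAreaRect(q[:,:2].astype(np.float32)))
  fit('foot',465,308,85,15,32);fit('handle',465,308,85,86,104)
  fit('board',577,18,62,30,74);fit('piece',530,-288,60,17,26);fit('knob',530,-288,40,45,60)
  fit('jar',745,-213,60,75,95);fit('mug',745,193,70,82,100)
"
```

```text
t 25.1 pos [258.4 324.1 219.1] yaw -170.0 tilt [-0. -0. -1.] w 68.1 F [-0.  -0.6  0.3] M [ 0. -0. -0.]
turn z 0.2 now-tool shift [-200.7  -51.8   18.9] after-turn shift [-200.9  -51.    19.1]
top foot 1336 [460.4 289.9  21.9] ((465.4545593261719, 309.5849914550781), (121.41262817382812, 101.76172637939453), 9.62436294555664)
top handle 601 [463.4 306.7  95.3] ((465.28936767578125, 308.4839782714844), (100.44364929199219, 29.826292037963867), 9.080471992492676)
top board 2140 [576.2  18.1  43.9] ((577.4351196289062, 17.44628143310547), (123.1451416015625, 121.96989440917969), 1.738202452659607)
top piece 786 [ 527.6 -286.8   21.8] ((529.9281616210938, -287.1268310546875), (70.69476318359375, 95.262939453125), 1.5855238437652588)
top knob 108 [ 529.  -285.7   53.3] ((529.4083862304688, -286.2576599121094), (24.258434295654297, 25.988943099975586), 20.457578659057617)
top jar 469 [ 746.4 -215.5   84.6] ((748.462158203125, -216.0596923828125), (55.66229248046875, 59.42707061767578), 70.65140533447266)
top mug 243 [748.7 195.5  88.5] ((743.138427734375, 194.38616943359375), (76.8314361572
[... 305 characters left out ...]
35616683959961)
side board 717 [581.8  26.1  42.2] ((587.1844482421875, 32.17596435546875), (101.19427490234375, 94.67411804199219), 1.4005006551742554)
side piece 857 [ 524.1 -296.    19.2] ((528.7012329101562, -286.0835266113281), (71.6236343383789, 97.18576049804688), 7.344300746917725)
side knob 116 [ 527.  -287.6   50.7] ((529.59814453125, -287.6219787597656), (24.050954818725586, 24.681018829345703), 88.20609283447266)
side jar 307 [ 742.1 -218.    81.1] ((745.8040771484375, -215.70094299316406), (57.361976623535156, 59.490684509277344), 59.81468200683594)
side mug 96 [740.8 188.8  85.1] ((743.5848388671875, 192.61727905273438), (78.0852279663086, 72.47692108154297), 45.77813720703125)
```

View pics/top13.png

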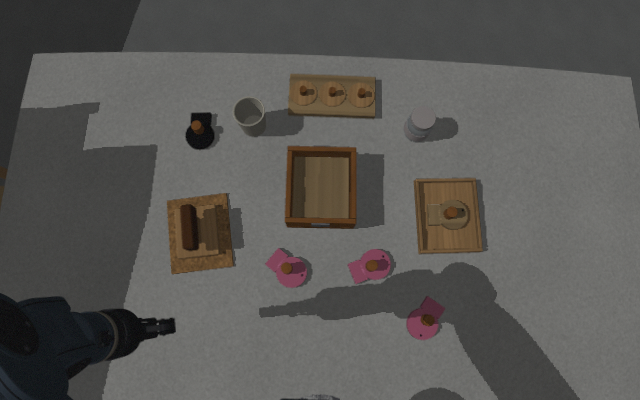

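View pics/side13.png

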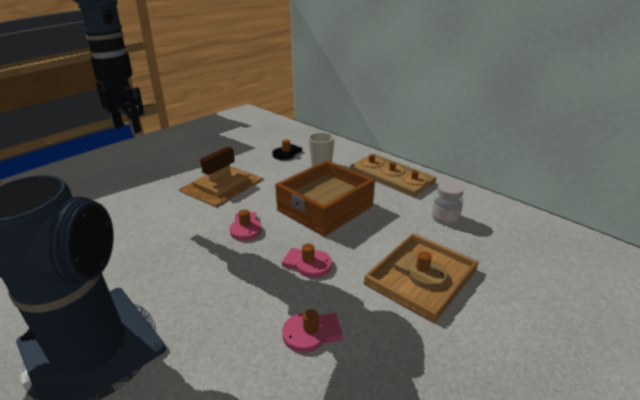

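In both pictures the block stands on its mat (top 200,228), the board is down (322,187), and the piece is in the tray (452,213). The jar and cup haven't moved and the arm is clear.

```bash
python3 -c "
from h import *
print(ctrl.job_done())"
```

```text
the job is handed in; nothing more can be done
None
```

The job is done and was handed in at about 25 s of the 67 s allowed. I laid the fish piece flat, knob up, in the tray. Then I pushed the board down with the block held by its handle, and stood the block back on its mat.

**Last checks, with the arm clear of everything:**
- **Piece:** it lies flat inside the tray, with its knob at about (529, -286).
- **Board:** its top is at 43.9 mm in the top camera, so it is bottomed out and staying down with nothing on it. The side camera reads 42.2 mm, but it also reads the table about 2 mm low.
- **Pressing:** the block's foot was level to about 0.1° when I checked it part-way down. At the stop, the last reading was about 14 N at the wrist; I pushed a final 1.5 mm after that without reading the force.
- **Block:** it is upright on the mat at (465, 308), within about 2 mm of the mat's centre.
- **Jar and cup:** both measure within about 1 mm of where they started.

No check failed. The only disagreement was the roughly 2 mm height offset between the two cameras, which is within their stated calibration.

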